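# Set the plunger stop of the corking head with a setting gauge

## Task

Set the stop screw of the corking head with the red-handled 4 mm gauge: slide the blade flat along the bed into the gap, well past the screw's foot, then turn the wing knob clockwise until the foot just drags on the blade, neither loose nor clamped. Let go, draw the blade out against that light drag, leave the screw so set, and lay the red gauge back flat in its tray; disturb nothing else.

Things in the scene. Friction and masses are not known exactly. Their poses are not given: they have to be found in the camera images.
- head: corking head of a bottling machine, bolted down: grey-green service plate 170 x 370 x 14 mm, above it the bed, a flat grey steel plate. Origin: centre of the service plate's underside, on the bench; z up, y along the long side. The upright stop screw stands at x = 0, y = -60 mm; the gauge goes in from the open -y end. Only the screw moves
- crosshead (a point): top of the plunger clevis, the tallest part: at y = +85 mm of head, 210 mm above the bench, between two guide pillars (x = +-55 mm). From the crosshead below it (150 mm wide) a nose 44 mm wide with a round end of 25 mm radius reaches towards -y and carries the screw; the nose's end is 110 to 144 mm above the bench
- bed (a point): point on the bed's flat top right under the screw's axis, 72 mm above the bench; axes as those of head. The bed plate lies on shims, so its true top is anywhere from 71.2 to 72.8 mm. It is 150 mm wide (x) and reaches from 115 mm to the -y side of this point to far beyond it on the +y side
- screw: stop screw, in one piece: black wing knob, stem, and some 110 mm below the wing's top the foot, a flat steel disc of 28 mm diameter. Origin: centre of the wing's top, on the screw's axis (about 186 mm above the bench). The wing is a bar 50 mm long (x axis), 13 mm thick (y) and 34 mm high, yellow mark at +x, over a hub 34 mm across and 7 mm thick. Grip it across its thickness, from above
- thread (a point): point on the screw's axis at the top of the nose, 146 mm above the bench. Thread: 8 mm feed a turn (1.27 mm per rad); clockwise from above lowers the whole screw, knob included (follow it down while gripping). It stays where it is left. Turning takes 0.06 N m when free; once the foot rubs on the blade the moment rises, by about 0.01 N m per 0.1 rad (read it with no side force on the knob)
- gap (a point): point 5 mm above bed: the gap between bed and foot. At the start it is 4.9 to 7.7 mm high (no mark tells how much), so that the 4 mm blade goes in freely; from there the foot meets the blade after 0.7 to 2.9 rad of turning. Once it touches, each further 0.1 rad adds 4 to 5 N to the foot's load on the blade
- gauge_red: 4 mm setting gauge: steel blade 134 x 28 x 4 mm with a red block handle 36 x 28 mm, rising to 36 mm above the blade's underside; about 0.09 kg. Origin: underside, below the middle of the handle; x along the blade, tip at +115 mm, rear end at -19 mm. Starts flat in the tray. In use: flat on the bed, blade along head's +y, tip about 25 mm past the screw's axis
- red_tip (a point): middle of the blade's tip edge, at its underside. The drag is right when pulling the blade takes about 2 to 7 N; under 1 N it is loose; a foot load above 25 N harms the blade. Fingers closing on the handle can press it on the bed by several newtons, which adds to the drag felt; raising the grip 1 to 2 mm takes this off
- gauge_yellow: 2.5 mm gauge of the same shape with a yellow handle, beside the red one in the tray; not used, to be left alone
- tray: fixed wooden tray with blue lining, 215 (x) x 205 (y) mm outside, rim 14 mm high and 5 mm thick, inner floor 5 mm above the bench; origin at the centre of its underside. The two gauges lie in it side by side along its y axis, handles towards -y, about 90 mm apart, in either order
- bowl: steel bowl, 110 mm across, 45 mm high; bystander, origin at its foot
- bottle: full wine bottle, dark with white label and red capsule, 75 mm across, 298 mm high, standing; bystander, origin at its foot
- cork_0: wine cork, 25 mm across, 45 mm high, standing; bystander, origin at its foot
- cork_1: another such cork, standing; bystander
- wrench: open-ended wrench lying flat; bystander
- grease_jar: white jar with green lid, 60 mm across, 60 mm high; bystander, origin at its foot
Mind the look-alikes: they are no part of the job. What is shaped like the gauge_red but pink is not meant.

How it is judged:
By the outcome, as a careful person would: the job done as asked, in the order asked, and still so for the second after the job is handed in, with the robot touching nothing.
It also fails if it takes over 72 s, if anything falls off the work surface, if the arm or the gripper's body presses on something with over 40 N, if the wrist force passes 120 N, or if a joint passes its speed limit or range.

## Robot

A 6-joint arm with a two-finger parallel gripper is mounted at the origin on the work surface. World frame = base frame: x ahead of the robot, y to its left, z up, the work surface at z = 0. Lengths are in mm, angles in rad, forces in N, time in s.
With the tool pointing down it reaches from about 375 to 925 mm from the base axis. Payload 5.7 kg.
Tool frame: the origin (TCP) lies midway between the tips of the shut fingers; the grasp point (between the pads) lies 19 mm behind it (manip.grasp_offset is the distance from the TCP to the grasp point, in mm); z points along the fingers, y is the line along which they close (so a half turn about z gives the same grasp; the last joint's range is limited). The gripper opens to 85 mm and grips with 20 to 120 N. Pads are 22 mm wide; open, the fingers measure 114 mm over their backs; the gripper's body (76 mm by 85 mm) begins 54 mm behind the grasp point. The pads swing forward as they close: fully open they stand 13 mm farther back than shut.
Start: joints at [-1.356, 0.359, 1.51, -0, 1.272, -0.115], TCP at [194.296, -567.637, 231.267] pointing down, gripper open.
Joint ranges: [-2.97, 2.97], [-1.01, 2.36], [0.21, 2.38], [-0.96, 4.11], [0.2, 2.71], [-2.98, 2.98]. Speed limits (rad/s): [2.39, 2.39, 3.14, 3.14, 3.14, 3.14].

## Interface

Orientations are given as a rotation vector (axis times angle).
In Python, from rig import manip gives the robot as it stands.
- The arm moves only by the shell command python3 -m pendant 'ROWS' [FORCE]. ROWS is JSON, a list of rows, each a list of 3 entries, a list of its own where there are three numbers: the shift along the world's x, y, z in mm, then the turn, a rotation vector about the world's x, y, z in rad, then the finger opening in mm, from 0 to 85.4. In form: [[[x, y, z], [wx, wy, wz], fingers], ...]. A call has 1 to 20 rows; each row is the pose to reach, as a shift and turn from the pose commanded when the call began; what a row does not reach only later rows make up. A row lasts 1/8 s, in which the tool goes at most 62.5 mm and 10.7 degrees, less where a joint would pass 70% of its speed; a pose out of reach is approached as far as the arm can. A call with a gripper value outside its range is refused whole. The fingers move at their own pace and stop on an object; FORCE is the grip in N (left out, the last holds). Time passes only in rows, so rows that repeat a pose let the fingers close. It gives the time, the measured TCP pose, the force, the opening and the grip force at its end, in the units of the state.
- manip.observe(): the state, without advancing time (a new reading comes with each control period).
- manip.capture(name): name is "scene" or "top" or "wrist"; returns a dict with "img" (420x560x3 uint8, blue, green, red), "range_z" (420x560 float32, mm along the optical axis (not along the pixel's ray), 0 where there is no reading), "fx", "fy", "cx", "cy" (pixels), "view" (4x4, takes a point from world to camera coordinates); the wrist camera has in their place "tool_from_camera" (4x4, takes a point from camera to tool coordinates, whose origin is the TCP and whose axes are the flange's). Camera axes: x right, y down, z forward; pixel columns grow to the right and rows downward; lengths in mm; the calibration is good to about 2 mm. A picture is of the moment at which its call begins: read the wrist's pose just before it.
- manip.job_done(): hands the job in; it is judged then, once.
The state is a dict: "time_s": time; "qpos": joint angles; "qvel": joint speeds; "joint_torque": joint torques, N m; "eef_pos": TCP position; "tcp_rot": TCP orientation; "ft_force": force on the tool from outside, world axes, zero at the start; "ft_torque": the same for the moment, N m; "width": opening from 0.0 (shut) to 1.0 (fully open); "grasp_force": force on a finger pad.
Only numpy, scipy, OpenCV 4.12 (cv2) and the standard library are available. Lean on these libraries where they do the work, as an engineer would, in place of code of your own. Each camera call takes 0.05 s, during which the arm holds its last target. There are 200 camera calls.

## Working session

There is one attempt and no reset: what is moved stays moved. The work goes in short steps, Python scripts to look and compute and a shell command to move; the robot and the scene stay as the last step left them, time stands still between calls to the robot, and variables do not carry over. Pictures are saved under pics/ and viewed, at most 10 in all, crops included, and the job is handed in when it is done.

```bash
ls; mkdir -p pics
cat > h.py <<'E'
import numpy as np,cv2
from rig import manip
def world(c,u,v,z=None,rz=None):
    V=np.linalg.inv(c["view"]);d=np.array([(u-c["cx"])/c["fx"],(v-c["cy"])/c["fy"],1])
    if rz is not None: return (V@np.append(d*rz,1))[:3]
    o=V[:3,3];w=V[:3,:3]@d;return o+w*(z-o[2])/w[2]
def cloud(c):
    h,w=c["range_z"].shape;u,v=np.meshgrid(np.arange(w),np.arange(h));r=c["range_z"]
    P=np.stack([(u-c["cx"])/c["fx"]*r,(v-c["cy"])/c["fy"]*r,r,np.ones_like(r)],-1)
    return (P@np.linalg.inv(c["view"]).T)[...,:3]
E
python3 - <<'E'
from h import *
import pickle
print(manip.observe())
for n in("scene","top"):
    c=manip.capture(n);cv2.imwrite(f"pics/{n}0.png",c["img"]);pickle.dump(c,open(n+"0.pkl","wb"));print(n,c["view"],c["fx"],c["cx"],c["cy"])
E
```

```text
pics
{'time_s': 0.0, 'qpos': array([-1.35612083e+00,  3.59550099e-01,  1.51146040e+00,  4.26384075e-05,
        1.27247921e+00, -1.15055326e-01]), 'qvel': array([ 1.24290294e-03,  1.66432220e-05,  2.17947765e-04, -1.57180312e-03,
        1.59875170e-04, -1.58032361e-03]), 'joint_torque': array([-1.02716281e-04, -5.27619731e+01, -2.78613710e+01, -1.69210407e-04,
        1.30553913e-02,  4.84687597e-07]), 'eef_pos': array([ 194.15805268, -566.98990691,  230.41608705]), 'tcp_rot': array([-3.09712630e+00, -5.15266070e-01,  8.43962827e-05]), 'ft_force': array([ 1.55491522, -0.41448361,  0.58183227]), 'ft_torque': array([-0.02197638, -0.05400143,  0.00674362]), 'grasp_force': 0.0, 'width': 0.9982545894117828}
scene [[ 7.72828763e-01  6.34493919e-01  1.23761859e-02 -4.22535749e+02]
 [ 4.02609840e-01 -4.75127107e-01 -7.82406256e-01 -6.45738112e+01]
 [-4.90551750e-01  6.09648833e-01 -6.22645389e-01  1.28133175e+03]
 [ 0.00000000e+00  0.00000000e+00  0.00000000e+00  1.00000000e+00]] 379.23562980890125 278.42510365076566 204.80899024871457
top [[-2.81780884e-02 -9.99567165e-01  8.45452265e-03  4.01037777e+01]
 [-9.97437026e-01  2.75595524e-02 -6.60291550e-02  4.91369774e+02]
 [ 6.57675724e-02 -1.02934293e-02 -9.97781876e-01  1.11399516e+03]
 [ 0.00000000e+00  0.00000000e+00  0.00000000e+00  1.00000000e+00]] 388.81840337957374 275.8015933054298 209.97467046761665
```

View pics/top0.png

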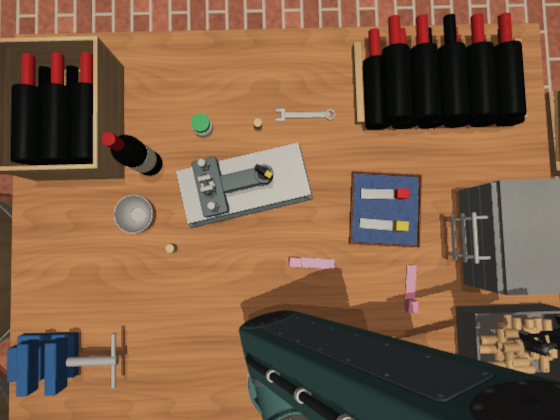

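View pics/scene0.png

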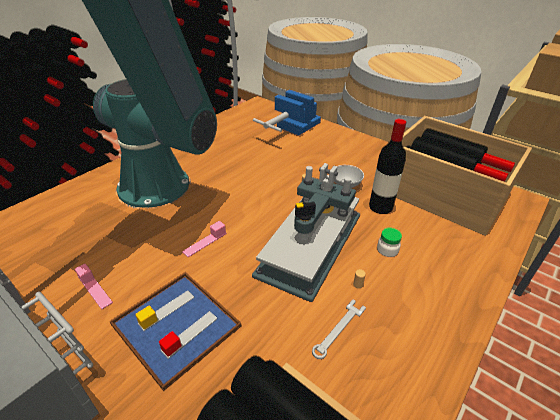

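Top view: the candidates are the red-handled gauge in the tray (403,194), the yellow one (402,226), and pink look-alikes outside the tray at (312,263) and (411,288). The target is the red one at (403,194), because it is a saturated red and lies inside the blue tray. The head's open end points right (about −y), with the screw at (264,173).

Run:
```python
from h import *
import pickle
T=pickle.load(open("top0.pkl","rb"));S=pickle.load(open("scene0.pkl","rb"))
P=cloud(T);hsv=cv2.cvtColor(T["img"],cv2.COLOR_BGR2HSV);H,Sa,V=cv2.split(hsv)
u,v=np.meshgrid(np.arange(560),np.arange(420))
def box(a,b,c,d): return (u>=a)&(u<b)&(v>=c)&(v<d)
tr=box(345,425,165,250)
def desc(n,m,minz=-99,maxz=999):
    m=m&(P[...,2]>minz)&(P[...,2]<maxz)&(T["range_z"]>0);Q=P[m]
    r=cv2.minAreaRect(Q[:,:2].astype(np.float32));print(n,m.sum(),"mean",Q.mean(0).round(1),"rect",np.round(r[0],1),np.round(r[1],1),round(r[2],1),"zq",np.percentile(Q[:,2],[5,50,95]).round(1));return Q
desc("red",tr&((H<6)|(H>174))&(Sa>200)&(V>120))
desc("yel",tr&(H>20)&(H<32)&(Sa>150)&(V>120))
bl=tr&(Sa<60)&(V>120)
for n,(a,b) in dict(redblade=(165,210),yelblade=(210,250)).items():
    Q=desc(n,bl&(v>=a)&(v<b)); l=cv2.fitLine(Q[:,:2].astype(np.float32),2,0,.01,.01).ravel();print(l, np.degrees(np.arctan2(l[1],l[0])))
desc("tray",tr&(H>100)&(H<125)&(Sa>80))
hd=box(170,320,140,230)
Q=desc("bed",hd&(Sa<45)&(V>130),66,80)
desc("plate",hd&(Sa>0),8,20)
desc("nose",hd,138,148); 
desc("knob",hd&(u>240),160,200); 
Q=desc("ymark",hd&(H>20)&(H<32)&(Sa>150)&(u>240))
desc("cross",hd,195,225)
c=T["img"][160:250,340:430];k=T["img"][135:235,170:320]
cv2.imwrite("pics/crop.png",np.hstack([cv2.resize(c,(400,400),interpolation=2),cv2.resize(k,(400,400),interpolation=2)]))
```

```text
red 7 mean [ 529.9 -321.6   39.1] rect [ 530.  -321.5] [ 1.5 17.8] 86.3 zq [36.7 38.8 41.4]
yel 102 mean [ 435.8 -330.3   39.3] rect [ 436.3 -330.6] [32.1 24.3] 81.2 zq [33.8 40.3 43. ]
redblade 344 mean [ 533.5 -272.3    7.7] rect [ 534. -273.] [96.5 30.9] 86.6 zq [ 3.6  7.6 11.9]
[ 5.9822064e-02  9.9820906e-01  5.3349213e+02 -2.7230981e+02] 86.5704
yelblade 354 mean [ 444.  -266.8    6.6] rect [ 441.5 -288.9] [145.9  30.4] 83.5 zq [ 2.3  6.5 10.2]
[ 1.0320370e-01  9.9466026e-01  4.4395969e+02 -2.6681241e+02] 84.07631
tray 3091 mean [ 487.4 -294.6    4.5] rect [ 488.2 -294.7] [188.6 197.4] 85.6 zq [0.9 4.4 8.1]
bed 4240 mean [571.2  90.3  71.7] rect [568.7 116.5] [148.9 350.2] 11.9 zq [68.5 71.8 75. ]
plate 636 mean [501.1  90.7  13.1] rect [506.4  71.4] [165.1 402.1] 35.0 zq [ 9.5 12.9 17.1]
nose 1485 mean [556.4 162.9 140.8] rect [565.9 132.4] [148.9 201.9] 11.7 zq [138.3 140.6 144. ]
knob 129 mean [580.2  57.4 182.6] rect [581.7  57.6] [49.7 13.4] 52.6 zq [165.6 184.5 188.2]
ymark 43 mean [570.8  45.7 182.6] rect [571.4  44.9] [17.  12.5] 51.1 zq [168.9 185.  187.9]
cross 195 mean [550.9 198.3 205.3] rect [536.6 196. ] [80.  31.9] 11.4 zq [197.2 206.9 210.6]
```

View pics/crop.png

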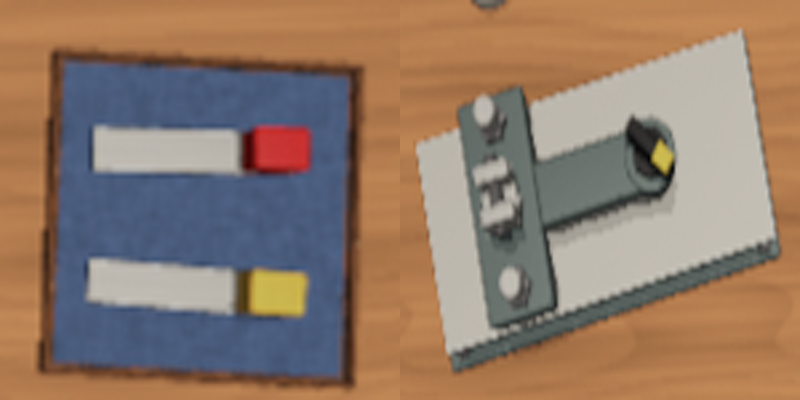

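The crop confirms the red gauge, whose blade is light and whose handle is saturated red. The head checks out: the bed rectangle is 149 x 350 mm at yaw 12°, the distance from screw to clevis is 144 mm (145 expected), and the screw is at (581,58). I'll move above the red handle, estimated at (530,-339), and look with the wrist camera.

```bash
python3 -m pendant '[[[40,27,0],[0,0,0.12],85],[[90,61,0],[0,0,0.3],70],[[140,95,-10],[0,0,0.48],60],[[190,129,-20],[0,0,0.66],60],[[240,163,-30],[0,0,0.84],60],[[290,197,-40],[0,0,1.0],60],[[325,220,-50],[0,0,1.12],60],[[336,228,-50],[0,0,1.18],60],[[336,228,-50],[0,0,1.18],60],[[336,228,-50],[0,0,1.18],60]]' 40
cat > w.py <<'E'
from h import *
from scipy.spatial.transform import Rotation as R
def wrist(name):
    s=manip.observe();c=manip.capture("wrist");M=np.eye(4);M[:3,:3]=R.from_rotvec(s["tcp_rot"]).as_matrix();M[:3,3]=s["eef_pos"]
    c["view"]=np.linalg.inv(M@c["tool_from_camera"]);cv2.imwrite(f"pics/{name}.png",c["img"]);return s,c
E
python3 - <<'E'
from w import *
s,c=wrist("w1");P=cloud(c);H,Sa,V=cv2.split(cv2.cvtColor(c["img"],cv2.COLOR_BGR2HSV))
print(s["eef_pos"],s["tcp_rot"],s["qpos"],s["ft_force"],s["width"])
def d(n,m):
    Q=P[m&(c["range_z"]>0)]
    r=cv2.minAreaRect(Q[:,:2].astype(np.float32));print(n,len(Q),"rect",np.round(r[0],1),np.round(r[1],1),round(r[2],1),"zq",np.percentile(Q[:,2],[5,50,95]).round(1))
red=((H<6)|(H>174))&(Sa>150)&(V>80)
d("redtop",red&(P[...,2]>37)); d("red",red)
b=(Sa<60)&(V>110)&(P[...,2]<14)&(P[...,2]>4)&(P[...,0]>495);d("blade",b)
E
```

```text
time_s: 1.35
eef_pos: [529.6, -340.0, 181.1]
tcp_rot: [-2.289, -2.151, 0.001]
ft_force: [0.8, -0.5, 0.8]
width: 0.702
grasp_force: 0.0
[ 529.62142515 -339.98259738  181.12410332] [-2.28935420e+00 -2.15061427e+00  8.20482881e-04] [-6.80116431e-01  4.46540878e-01  1.50101351e+00 -4.79160846e-04
  1.19463282e+00 -6.17464696e-01] [ 0.77120873 -0.49807598  0.75299465] 0.7016177893761212
redtop 1125 rect [ 529.5 -339.6] [34.9 27.3] 87.3 zq [39.4 41.1 42.3]
red 1272 rect [ 412.2 -335.6] [ 35.3 262.9] 88.1 zq [24.4 41.  42.3]
blade 3227 rect [ 552.  -301.4] [190.7  71.4] 85.5 zq [ 8.   9.2 10.4]
```

View pics/w1.png

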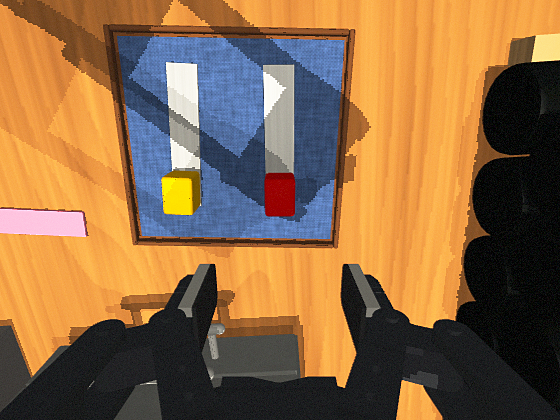

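The wrist view shows the red handle at (280,195) and the yellow one at (180,195), with the blade lying straight ahead. The handle top is measured at (529.5,-339.6,41), which matches expectation. Next I descend and grip.

```bash
python3 -m pendant '[[[0,0,-40],[0,0,0],60],[[0,0,-90],[0,0,0],60],[[0,0,-135],[0,0,0],60],[[0,0,-160],[0,0,0.007],60],[[0,0,-169],[0,0,0.007],60],[[0,0,-169],[0,0,0.007],60],[[0,0,-169],[0,0,0.007],24],[[0,0,-169],[0,0,0.007],24],[[0,0,-169],[0,0,0.007],24],[[0,0,-169],[0,0,0.007],24],[[0,0,-169],[0,0,0.007],24]]' 50
```

```text
time_s: 2.78
eef_pos: [531.3, -340.5, 13.9]
tcp_rot: [2.278, 2.159, 0.0]
ft_force: [-1.2, -0.3, 6.4]
width: 0.321
grasp_force: 50.2
```

```bash
python3 -m pendant '[[[0,0,15],[0,0,0],24],[[0,0,60],[0,0,0],24],[[0,0,110],[0,0,0],24],[[10,27,130],[0,0,0.04],24],[[25,67,130],[0,0,0.09],24],[[42,112,130],[0,0,0.14],24],[[60,160,130],[0,0,0.19],24],[[75,200,130],[0,0,0.24],24],[[84,223,130],[0,0,0.262],24],[[87,231,130],[0,0,0.262],24],[[87,231,130],[0,0,0.262],24],[[87,231,130],[0,0,0.262],24]]'
python3 - <<'E'
from w import *
import pickle
s,c=wrist("w2");P=cloud(c);H,Sa,V=cv2.split(cv2.cvtColor(c["img"],cv2.COLOR_BGR2HSV))
pickle.dump((s,c),open("w2.pkl","wb"))
print(s["eef_pos"],s["tcp_rot"],s["ft_force"],s["width"],s["grasp_force"])
ok=c["range_z"]>0
def d(n,m):
    Q=P[m&ok]
    r=cv2.minAreaRect(Q[:,:2].astype(np.float32));print(n,len(Q),"rect",np.round(r[0],1),np.round(r[1],1),round(r[2],1),"zq",np.percentile(Q[:,2],[5,50,95]).round(1));return Q
Z=P[...,2];near=np.hypot(P[...,0]-581,P[...,1]-58)<45
d("wing",near&(Z>181)&(Z<192));d("ymark",near&(H>20)&(H<32)&(Sa>150)&(V>100))
d("nosetop",(Z>140)&(Z<149)&(np.hypot(P[...,0]-581,P[...,1]-58)<80));
d("bed",(Z>67)&(Z<77)&(Sa<60)&(P[...,1]<250))
Q=d("blade",(Z>115)&(Z<137)&(P[...,1]<20)&(Sa<60)); l=np.linalg.lstsq(np.c_[Q,],np.ones(len(Q)),rcond=None)[0];print("normal",l/np.linalg.norm(l))
l=cv2.fitLine(Q[:,:2].astype(np.float32),2,0,.01,.01).ravel();print(l)
E
```

```text
time_s: 4.28
eef_pos: [616.9, -109.7, 142.4]
tcp_rot: [1.98, 2.439, -0.001]
ft_force: [-0.2, -0.2, -1.4]
width: 0.32
grasp_force: 49.3
[ 616.9242152  -109.72896931  142.42740131] [ 1.98021642e+00  2.43884098e+00 -7.45476843e-04] [-0.15273103 -0.15906829 -1.41081189] 0.3204487147354547 49.34630513191223Traceback (most recent call last):
  File "<stdin>", line 11, in <module>
  File "<stdin>", line 9, in d
    return _quantile_unchecked(
        a, q, axis, out, overwrite_input, method, keepdims, weights)
    return _ureduce(a,
                    func=_quantile_ureduce_func,
    ...<5 lines>...
                    overwrite_input=overwrite_input,
                    method=method)
    r = func(a, **kwargs)
    result = _quantile(arr,
                       quantiles=q,
    ...<2 lines>...
                       out=out,
                       weights=wgt)
    slices_having_nans = np.isnan(arr[-1, ...])
                                  ~~~^^^^^^^^^
IndexError: index -1 is out of bounds for axis 0 with size 0
```

View pics/w2.png

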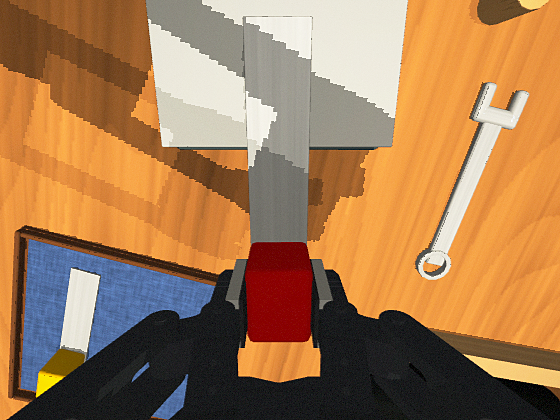

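The blade is held straight and centred on the bed: the blade is at u 245–311 and the bed edges are at u 163 and 393. I'll quantify this.

Run:
```python
from h import *
import pickle
s,c=pickle.load(open("w2.pkl","rb"));P=cloud(c);H,Sa,V=cv2.split(cv2.cvtColor(c["img"],cv2.COLOR_BGR2HSV))
Z=P[...,2];ok=c["range_z"]>0
ex=np.array([.978,.208]);ey=np.array([-.208,.978])
def st(n,m):
    Q=P[m&ok];A=np.c_[Q[:,:2]-Q[:,:2].mean(0),np.ones(len(Q))];k=np.linalg.lstsq(A,Q[:,2],rcond=None)[0]
    D=Q[:,:2]-[581.5,57.6];x=D@ex;y=D@ey
    print(n,len(Q),"z",Q[:,2].mean().round(2),"slope ex,ey",(k[:2]@ex).round(4),(k[:2]@ey).round(4),"x",np.percentile(x,[.5,99.5]).round(1),"y",np.percentile(y,[.5,99.5]).round(1))
    yb=np.arange(np.percentile(y,2),np.percentile(y,98),8)
    L=[(b,np.percentile(x[abs(y-b)<4],[1,99])) for b in yb if (abs(y-b)<4).sum()>5]
    print(" left slope",np.polyfit([l[0] for l in L],[l[1][0] for l in L],1).round(4)," right",np.polyfit([l[0] for l in L],[l[1][1] for l in L],1).round(4))
st("bed",(Z>66)&(Z<78)&(Sa<60)); st("blade",(Z>120)&(Z<150)&(Sa<60)&(V>70))
st("handle",((H<6)|(H>174))&(Sa>150)&(Z>164)&(Z<175))
```

```text
bed 27637 z 72.37 slope ex,ey -0.0011 0.0033 x [-75.4  94.5] y [-342.   -33.7]
 left slope [ 5.40000e-03 -7.44143e+01]  right [1.80000e-03 7.19873e+01]
blade 14244 z 137.89 slope ex,ey -0.0008 -0.0034 x [-14.4  13.3] y [-154.6  -56.4]
 left slope [-5.20000e-03 -1.46874e+01]  right [-1.40000e-03  1.29523e+01]
handle 4950 z 169.4 slope ex,ey -0.0026 -0.04 x [-13.8  13.3] y [-187.6 -152.5]
 left slope [-1.23000e-02 -1.56096e+01]  right [-1.60000e-03  1.27943e+01]
```

```bash
python3 -m pendant '[[[0,0,-25],[0,0,0],24],[[0,0,-50],[0,0,0],24],[[0,0,-58],[0,0,0],24],[[0,0,-59.5],[0,0,0],24],[[0,0,-59.5],[0,0,0],24]]'
python3 -m pendant '[[[0,0,-0.8],[0,0,0],24],[[0,0,-0.8],[0,0,0],24]]'
python3 -m pendant '[[[0,0,-0.5],[0,0,0],24],[[0,0,-0.5],[0,0,0],24]]'
python3 -m pendant '[[[0,0,-0.5],[0,0,0],24],[[0,0,-0.5],[0,0,0],24]]'
```

```text
time_s: 4.95
eef_pos: [617.9, -109.1, 83.5]
tcp_rot: [1.978, 2.439, 0.001]
ft_force: [-0.5, 0.1, -1.2]
width: 0.317
grasp_force: 49.4
time_s: 5.2
eef_pos: [617.6, -108.7, 82.5]
tcp_rot: [1.978, 2.44, 0.0]
ft_force: [-0.4, 0.3, 0.0]
width: 0.32
grasp_force: 49.4
time_s: 5.45
eef_pos: [617.2, -108.6, 81.5]
tcp_rot: [-1.979, -2.44, 0.0]
ft_force: [-0.4, 0.3, -1.0]
width: 0.318
grasp_force: 49.4
time_s: 5.7
eef_pos: [617.3, -108.6, 80.9]
tcp_rot: [-1.979, -2.44, 0.0]
ft_force: [-0.1, 0.5, 0.1]
width: 0.319
grasp_force: 49.5
```

```bash
python3 -m pendant '[[[0,0,-0.4],[0,0,0],24],[[0,0,-0.4],[0,0,0],24]]'
python3 -m pendant '[[[0,0,-0.4],[0,0,0],24],[[0,0,-0.4],[0,0,0],24]]'
```

```text
time_s: 5.95
eef_pos: [617.3, -108.7, 80.8]
tcp_rot: [1.979, 2.44, -0.0]
ft_force: [0.0, -0.6, 1.8]
width: 0.318
grasp_force: 49.8
time_s: 6.2
eef_pos: [617.4, -108.7, 80.6]
tcp_rot: [1.979, 2.44, -0.0]
ft_force: [-1.0, -0.4, 5.1]
width: 0.317
grasp_force: 50.2
```

```bash
python3 -m pendant '[[[-1.7,7.8,0.2],[0,0,0],24],[[-3.5,16.6,0.2],[0,0,0],24],[[-5.4,25.4,0.2],[0,0,0],24],[[-7.3,34.2,0.2],[0,0,0],24],[[-7.3,34.2,0.2],[0,0,0],24]]'
python3 -m pendant '[[[-1.7,7.8,0],[0,0,0],24],[[-3.3,15.6,0],[0,0,0],24],[[-4.2,19.6,0],[0,0,0],24],[[-4.2,19.6,0],[0,0,0],24]]'
```

```text
time_s: 6.82
eef_pos: [610.4, -73.1, 80.9]
tcp_rot: [1.978, 2.44, 0.002]
ft_force: [-0.3, 0.3, 6.1]
width: 0.318
grasp_force: 50.2
time_s: 7.32
eef_pos: [606.3, -54.1, 81.0]
tcp_rot: [1.977, 2.44, 0.001]
ft_force: [0.1, -0.7, 5.9]
width: 0.315
grasp_force: 50.3
```

```bash
python3 -m pendant '[[[-1.7,7.8,0],[0,0,0],24],[[-3.5,16.6,0],[0,0,0],24],[[-5.2,24.4,0],[0,0,0],24],[[-5.2,24.4,0],[0,0,0],24],[[-5.2,24.4,0.5],[0,0,0],24],[[-5.2,24.4,0.5],[0,0,0],24]]'
```

```text
time_s: 8.07
eef_pos: [600.7, -29.5, 81.0]
tcp_rot: [-1.979, -2.44, -0.001]
ft_force: [0.8, 2.9, 4.5]
width: 0.317
grasp_force: 50.1
```

```bash
python3 -m pendant '[[[0,0,0],[0,0,0],60],[[0,0,0],[0,0,0],60],[[0,0,0],[0,0,0],60],[[0,0,20],[0,0,0],60],[[0,0,60],[0,0,0],60],[[0,0,110],[0,0,0.15],60],[[0,0,150],[0,0,0.33],60],[[0,0,169],[0,0,0.51],60],[[0,10,169],[0,0,0.69],60],[[-2,20,169],[0,0,0.87],60],[[-5,30,169],[0,0,1.05],60],[[-8,40,169],[0,0,1.23],60],[[-11,50,169],[0,0,1.41],60],[[-14,60,169],[0,0,1.59],60],[[-17,70,169],[0,0,1.77],60],[[-18,80,169],[0,0,1.95],60],[[-19,87,169],[0,0,2.12],60],[[-19,87,169],[0,0,2.26],60],[[-19,87,169],[0,0,2.26],60],[[-19,87,169],[0,0,2.26],60]]'
python3 - <<'E'
from w import *
import pickle
s,c=wrist("w3");P=cloud(c);H,Sa,V=cv2.split(cv2.cvtColor(c["img"],cv2.COLOR_BGR2HSV))
pickle.dump((s,c),open("w3.pkl","wb"))
print(s["eef_pos"],s["tcp_rot"],s["qpos"],s["ft_force"],s["ft_torque"],s["width"])
ok=c["range_z"]>0;Z=P[...,2];near=np.hypot(P[...,0]-581,P[...,1]-58)<50
for n,m in dict(wing=near&(Z>181)&(Z<191),ymark=near&(H>20)&(H<32)&(Sa>150)&(V>80)).items():
    Q=P[m&ok]
    if len(Q): r=cv2.minAreaRect(Q[:,:2].astype(np.float32));print(n,len(Q),np.round(r[0],1),np.round(r[1],1),round(r[2],1),np.percentile(Q[:,2],[5,50,95]).round(1))
E
```

```text
time_s: 10.58
eef_pos: [581.4, 56.4, 249.7]
tcp_rot: [1.358, -2.832, 0.0]
ft_force: [1.1, -0.3, -0.4]
width: 0.701
grasp_force: 0.0
[581.44919448  56.41064567 249.73525391] [ 1.35829927e+00 -2.83243210e+00  1.62714901e-05] [-2.14075257e-02  3.20316051e-01  1.52123283e+00 -1.55483821e-04
  1.30031686e+00 -2.48647435e+00] [ 1.06613774 -0.28827213 -0.36948625] [ 0.02617068  0.00780803 -0.00962914] 0.7009497789271218
wing 1307 [580.4  55.4] [49.4 13.5] 52.9 [183.8 186.1 187.5]
ymark 476 [574.6  48.5] [27.5 14.1] 54.2 [185.7 186.9 187.9]
```

View pics/w3.png

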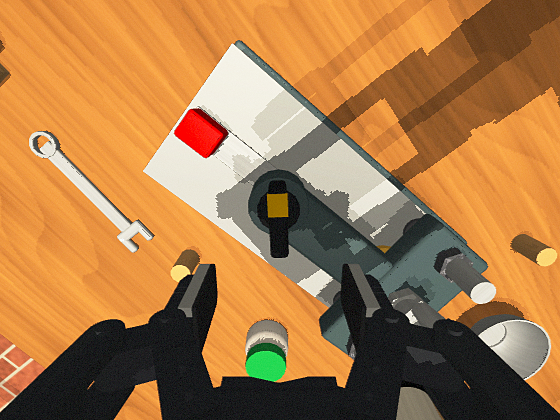

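Wrist view: the wing is at (278,215) with its yellow mark, the red gauge is in place on the bed at (200,132), and the blade runs under the nose. I'll descend and grip the wing lightly.

```bash
python3 -m pendant '[[[-0.8,-0.4,-30],[0,0,0.03],45],[[-0.8,-0.4,-60],[0,0,0.03],45],[[-0.8,-0.4,-80],[0,0,0.03],45],[[-0.8,-0.4,-91],[0,0,0.03],45],[[-0.8,-0.4,-93],[0,0,0.03],45],[[-0.8,-0.4,-93],[0,0,0.03],45]]'
python3 -c "
from h import *;s=manip.observe();print(s['ft_force'],s['ft_torque'],s['qpos'])"
python3 -m pendant '[[[0,0,0],[0,0,0],8],[[0,0,0],[0,0,0],8],[[0,0,0],[0,0,0],8],[[0,0,0],[0,0,0],8],[[0,0,0],[0,0,0],8]]' 30
python3 -c "
from h import *;s=manip.observe();print(s['ft_force'],s['ft_torque'],s['qpos'])"
```

```text
time_s: 11.38
eef_pos: [581.3, 56.2, 157.5]
tcp_rot: [-1.404, 2.809, -0.001]
ft_force: [0.5, 0.2, -0.0]
width: 0.528
grasp_force: 0.0
[ 0.51974764  0.21758974 -0.01714605] [0.02526572 0.03819623 0.00166138] [-2.19283873e-02  4.10654815e-01  1.63072342e+00 -2.63326822e-05
  1.09909240e+00 -2.51952890e+00]
time_s: 12.0
eef_pos: [581.5, 56.0, 157.6]
tcp_rot: [-1.404, 2.809, -0.002]
ft_force: [-0.0, -0.1, 5.5]
width: 0.144
grasp_force: 35.1
[-2.31684002e-03 -9.83457926e-02  5.54785821e+00] [-0.15475942 -0.01105599 -0.01019419] [-2.20077473e-02  4.10455790e-01  1.63070805e+00 -3.33385058e-04
  1.09869895e+00 -2.51988391e+00]
```

```bash
cat > m.py <<'E'
from h import *
L=[]
for i in range(5):
    s=manip.observe();L.append(np.r_[s["ft_force"],s["ft_torque"]]);manip.capture("wrist")
L=np.array(L);r=s["tcp_rot"];print("F",L[:,:3].mean(0).round(2),"T",L[:,3:].mean(0).round(4),"Tz sd",L[:,5].std().round(4),"yaw",round(2*np.arctan2(r[1],r[0]),4),"t",round(s["time_s"],2),"pos",s["eef_pos"].round(1))
E
python3 m.py
python3 -m pendant '[[[0,0,-0.15],[0,0,-0.1],8],[[0,0,-0.25],[0,0,-0.2],8],[[0,0,-0.38],[0,0,-0.3],8],[[0,0,-0.5],[0,0,-0.4],8]]'
python3 m.py
python3 -m pendant '[[[0,0,-0.07],[0,0,-0.05],8],[[0,0,-0.13],[0,0,-0.1],8]]'
python3 m.py
```

```text
F [ 0.62 -1.22  5.94] T [-0.1307 -0.0043  0.0233] Tz sd 0.0197 yaw 4.0689 t 12.2 pos [581.5  56.  157.6]
time_s: 12.75
eef_pos: [581.8, 55.8, 157.1]
tcp_rot: [-0.813, 3.033, -0.002]
ft_force: [1.0, -1.7, 4.5]
width: 0.149
grasp_force: 35.1
F [ 0.96 -1.64  5.38] T [-0.2584 -0.1048 -0.0304] Tz sd 0.057 yaw 3.6686 t 12.95 pos [581.8  55.8 157.1]
time_s: 13.25
eef_pos: [581.8, 55.7, 157.0]
tcp_rot: [-0.663, 3.069, -0.002]
ft_force: [1.2, -1.9, 4.6]
width: 0.146
grasp_force: 35.1
F [ 0.97 -1.98  5.31] T [-0.2905 -0.0979 -0.0264] Tz sd 0.0268 yaw 3.5686 t 13.45 pos [581.8  55.7 157. ]
```

```bash
cat > o.py <<'E'
from h import *
s=manip.observe();r=s["tcp_rot"];print("F",s["ft_force"].round(2),"Tz",s["ft_torque"][2].round(4),"j6",s["joint_torque"][5].round(4),"yaw",round(2*np.arctan2(r[1],r[0]),4),"q6",s["qpos"][5].round(4),"v6",s["qvel"][5].round(4),"t",round(s["time_s"],2))
E
for i in 1; do python3 o.py
python3 -m pendant '[[[0.2,0.3,-0.06],[0,0,-0.05],8]]' >/dev/null; python3 o.py
python3 -m pendant '[[[0,0,-0.06],[0,0,-0.05],8]]' >/dev/null; python3 o.py
python3 -m pendant '[[[0,0,-0.06],[0,0,-0.05],8]]' >/dev/null; python3 o.py
python3 -m pendant '[[[0,0,0],[0,0,0],8]]' >/dev/null; python3 o.py
python3 -m pendant '[[[0,0,0],[0,0,0],8]]' >/dev/null; python3 o.py
done
```

```text
F [ 1.03 -2.67  4.72] Tz -0.1181 j6 -0.0516 yaw 3.5686 q6 -2.0197 v6 0.0001 t 13.5
F [ 0.62 -3.29  5.85] Tz 0.0436 j6 -0.6963 yaw 3.5179 q6 -1.9683 v6 0.4172 t 13.62
F [ 0.21 -3.47  5.68] Tz -0.0175 j6 -0.4822 yaw 3.4674 q6 -1.9177 v6 0.3978 t 13.75
F [ 0.73 -3.92  5.17] Tz 0.0571 j6 -0.4787 yaw 3.4173 q6 -1.8677 v6 0.3962 t 13.88
F [ 0.77 -3.31  5.45] Tz -0.0726 j6 0.1484 yaw 3.4182 q6 -1.8686 v6 -0.0159 t 14.0
F [ 1.78 -2.97  5.83] Tz -0.0715 j6 -0.0508 yaw 3.4187 q6 -1.8692 v6 0.0003 t 14.12
```

```bash
python3 -m pendant '[[[0,-0.4,-0.06],[0,0,-0.05],8]]' >/dev/null; python3 o.py
python3 -m pendant '[[[0,-0.3,-0.06],[0,0,-0.05],8]]' >/dev/null; python3 o.py
python3 -m pendant '[[[0,0,-0.06],[0,0,-0.05],8]]' >/dev/null; python3 o.py
python3 -m pendant '[[[0,0,-0.06],[0,0,-0.05],8]]' >/dev/null; python3 o.py
python3 -m pendant '[[[0,0,-0.06],[0,0,-0.05],8]]' >/dev/null; python3 o.py
python3 -m pendant '[[[0,0,-0.06],[0,0,-0.05],8]]' >/dev/null; python3 o.py
```

```text
F [ 0.87 -1.56  5.6 ] Tz 0.0405 j6 -0.6793 yaw 3.3678 q6 -1.819 v6 0.4082 t 14.25
F [ 1.22 -1.27  5.54] Tz 0.0674 j6 -0.4814 yaw 3.3172 q6 -1.769 v6 0.3927 t 14.38
F [ 1.86 -2.12  5.22] Tz 0.0227 j6 -0.4824 yaw 3.2672 q6 -1.7189 v6 0.3959 t 14.5
F [ 0.68 -2.14  5.85] Tz 0.0929 j6 -0.48 yaw 3.2172 q6 -1.6689 v6 0.3979 t 14.62
F [ 0.56 -2.32  4.38] Tz 0.0275 j6 -0.4798 yaw 3.1673 q6 -1.6189 v6 0.3957 t 14.75
F [-0.09 -1.52  5.52] Tz 0.0608 j6 -0.4797 yaw 3.1173 q6 -1.5689 v6 0.3963 t 14.88
```

```bash
python3 -m pendant '[[[0,0,-0.06],[0,0,-0.05],8]]' >/dev/null; python3 o.py
python3 -m pendant '[[[0,0,-0.06],[0,0,-0.05],8]]' >/dev/null; python3 o.py
python3 -m pendant '[[[0,0,-0.06],[0,0,-0.05],8]]' >/dev/null; python3 o.py
python3 -m pendant '[[[0,0,-0.07],[0,0,-0.05],8]]' >/dev/null; python3 o.py
python3 -m pendant '[[[0,0,-0.07],[0,0,-0.05],8]]' >/dev/null; python3 o.py
```

```text
F [ 0.65 -2.35  4.95] Tz 0.0638 j6 -0.4795 yaw 3.0672 q6 -1.5189 v6 0.3963 t 15.0
F [ 0.6  -2.36  4.71] Tz 0.0902 j6 -0.4795 yaw 3.0173 q6 -1.4689 v6 0.3967 t 15.12
F [ 0.67 -1.56  4.08] Tz 0.0085 j6 -0.4793 yaw 2.9673 q6 -1.4189 v6 0.3969 t 15.25
F [ 0.68 -3.21  5.18] Tz 0.015 j6 -0.4794 yaw 2.9173 q6 -1.3689 v6 0.3954 t 15.38
F [ 1.06 -2.71  5.39] Tz 0.0669 j6 -0.4794 yaw 2.8673 q6 -1.3189 v6 0.3988 t 15.5
```

```bash
python3 -m pendant '[[[0,0,-0.06],[0,0,-0.05],8]]' >/dev/null; python3 o.py
python3 -m pendant '[[[0,0,-0.06],[0,0,-0.05],8]]' >/dev/null; python3 o.py
```

```text
F [ 0.67 -2.39  5.18] Tz 0.0919 j6 -0.4793 yaw 2.8173 q6 -1.2689 v6 0.3969 t 15.62
F [ 1.34 -2.62  5.62] Tz -0.0062 j6 -0.4792 yaw 2.7674 q6 -1.2189 v6 0.3952 t 15.75
```

```bash
python3 -m pendant '[[[0,-0.1,-0.06],[0,0,-0.05],8]]' >/dev/null; python3 o.py
python3 -m pendant '[[[0,0,-0.06],[0,0,-0.05],8]]' >/dev/null; python3 o.py
python3 -m pendant '[[[0,-0.1,-0.07],[0,0,-0.05],8]]' >/dev/null; python3 o.py
python3 -m pendant '[[[0,0,-0.06],[0,0,-0.05],8]]' >/dev/null; python3 o.py
python3 -m pendant '[[[0,0,-0.06],[0,0,-0.05],8]]' >/dev/null; python3 o.py
```

```text
F [ 0.18 -2.28  4.62] Tz 0.0123 j6 -0.4762 yaw 2.7173 q6 -1.1691 v6 0.393 t 15.88
F [-0.19 -3.01  4.67] Tz 0.0748 j6 -0.4747 yaw 2.6674 q6 -1.1191 v6 0.3955 t 16.0
F [ 0.79 -3.54  6.5 ] Tz 0.0961 j6 -0.4645 yaw 2.6173 q6 -1.0693 v6 0.3938 t 16.12
F [ 0.43 -2.77  5.48] Tz 0.0813 j6 -0.459 yaw 2.5674 q6 -1.0193 v6 0.3972 t 16.25
F [ 1.39 -2.79  5.63] Tz 0.0922 j6 -0.4487 yaw 2.5174 q6 -0.9693 v6 0.3945 t 16.38
```

Joint-6 torque held at 0.479 while the screw turned freely. From yaw ≈2.74 it shifts steadily by 0.012 N m per 0.1 rad, and wrist Tz rises from 0.05 to 0.09. The foot is therefore about 0.24 rad past touch, roughly 11 N. I'll stop here, let go and test the drag.

```bash
python3 -m pendant '[[[0,0,0],[0,0,0],8],[[0,0,0],[0,0,0],8],[[0,0,0],[0,0,0],45],[[0,0,0],[0,0,0],45],[[0,0,0],[0,0,0],45],[[0,0,30],[0,0,0],60],[[0,0,65],[0,0,0],60],[[0,0,75],[0,0,-0.1],60],[[3,-15,75],[0,0,-0.25],60],[[7,-32,75],[0,0,-0.4],60],[[11,-50,75],[0,0,-0.55],60],[[15,-68,75],[0,0,-0.7],60],[[19,-84.5,75],[0,0,-0.74],60],[[19,-84.5,75],[0,0,-0.74],60]]'
python3 o.py
python3 - <<'E'
from w import *
s,c=wrist("w4");P=cloud(c);H,Sa,V=cv2.split(cv2.cvtColor(c["img"],cv2.COLOR_BGR2HSV));Z=P[...,2];ok=c["range_z"]>0
for n,m in dict(handle=((H<6)|(H>174))&(Sa>150)&(Z>104)&(Z<113)).items():
    Q=P[m&ok];r=cv2.minAreaRect(Q[:,:2].astype(np.float32));print(n,len(Q),np.round(r[0],1),np.round(r[1],1),round(r[2],1),Q[:,2].mean());print(s["eef_pos"])
E
```

```text
time_s: 18.12
eef_pos: [600.3, -29.9, 229.8]
tcp_rot: [-1.978, -2.44, 0.0]
ft_force: [0.2, -0.0, -0.6]
width: 0.706
grasp_force: 0.0
F [ 0.22 -0.   -0.61] Tz -0.0086 j6 0.0904 yaw -4.5039 q6 -0.3731 v6 -0.0015 t 18.12
handle 1291 [600.2 -29.4] [27.7 35.9] 13.0 108.14952330516324
[600.27560708 -29.92727453 229.79264239]
```

```bash
python3 -m pendant '[[[0,0.3,-50],[0,0,0],60],[[0,0.3,-100],[0,0,0],60],[[0,0.3,-135],[0,0,0],60],[[0,0.3,-147],[0,0,0],60],[[0,0.3,-147],[0,0,0],60],[[0,0.3,-147],[0,0,0],24],[[0,0.3,-147],[0,0,0],24],[[0,0.3,-147],[0,0,0],24],[[0,0.3,-147],[0,0,0],24],[[0,0.3,-147],[0,0,0],24]]' 40
python3 -m pendant '[[[0,0,0.8],[0,0,0],24],[[0,0,0.8],[0,0,0],24]]'
python3 -m pendant '[[[0,0,0.6],[0,0,0],24],[[0,0,0.6],[0,0,0],24]]'; python3 m.py
```

```text
time_s: 19.42
eef_pos: [601.2, -28.8, 84.8]
tcp_rot: [1.977, 2.438, 0.002]
ft_force: [-0.4, 0.0, 6.2]
width: 0.32
grasp_force: 40.2
time_s: 19.68
eef_pos: [601.1, -28.9, 84.8]
tcp_rot: [1.978, 2.438, 0.002]
ft_force: [0.7, -0.9, 7.1]
width: 0.316
grasp_force: 40.1
time_s: 19.92
eef_pos: [601.0, -28.8, 84.8]
tcp_rot: [1.978, 2.439, 0.001]
ft_force: [2.0, -0.5, 3.8]
width: 0.323
grasp_force: 39.8
F [ 2.54 -0.45  4.01] T [-0.1014 -0.5048 -0.1637] Tz sd 0.0169 yaw 1.7787 t 20.12 pos [601.  -28.8  84.8]
```

```bash
python3 -m pendant '[[[0,0,0.6],[0,0,0],24],[[0,0,0.6],[0,0,0],24]]' >/dev/null; python3 m.py
python3 -m pendant '[[[0,0,0.3],[0,0,0],24],[[0,0,0.3],[0,0,0],24]]'>/dev/null; python3 m.py
```

```text
F [ 3.41 -1.13  1.44] T [-0.1938 -0.6896 -0.1913] Tz sd 0.0235 yaw -4.5044 t 20.62 pos [599.9 -28.7  84.8]
F [ 2.3  -1.04 -1.73] T [-0.2012 -0.4066 -0.1518] Tz sd 0.0082 yaw -4.5044 t 21.12 pos [599.3 -28.5  84.9]
```

```bash
cat > p.py <<'E'
from h import *
s=manip.observe();f=s["ft_force"];d=s["eef_pos"][:2]-[600.7,-29.5];print("drag",round(f[:2]@[-.208,.978],2),"side",round(f[:2]@[.978,.208],2),"Fz",f[2].round(2),"along",round(d@[-.208,.978],2),"z",s["eef_pos"][2].round(2),"grip",s["grasp_force"])
E
python3 p.py
python3 -m pendant '[[[0.2,-1,0],[0,0,0],24]]' >/dev/null; python3 p.py
python3 -m pendant '[[[0.2,-1,0],[0,0,0],24]]' >/dev/null; python3 p.py
python3 -m pendant '[[[0.2,-1,0],[0,0,0],24]]' >/dev/null; python3 p.py
python3 -m pendant '[[[0.2,-1,0],[0,0,0],24]]' >/dev/null; python3 p.py
python3 -m pendant '[[[0.2,-1,0],[0,0,0],24]]' >/dev/null; python3 p.py
```

```text
drag -0.89 side 0.51 Fz -2.46 along 1.27 z 84.87 grip 39.2808473110199
drag 3.36 side 1.72 Fz -1.46 along 0.93 z 84.87 grip 39.534557461738586
drag 4.45 side -0.0 Fz -2.32 along -0.02 z 84.85 grip 39.62556302547455
drag 3.22 side 0.34 Fz -2.33 along -1.33 z 84.86 grip 39.61406350135803
drag 3.36 side 0.04 Fz -2.27 along -2.75 z 84.88 grip 39.55966830253601
drag 2.79 side -0.97 Fz -2.72 along -4.03 z 84.94 grip 39.53288018703461
```

Steady drag is about 3.3 N, within 2–7 N, so the setting is right. I'll draw the gauge fully out.

```bash
python3 -m pendant '[[[0.8,-4,0],[0,0,0],24],[[1.7,-8,0],[0,0,0],24],[[2.6,-12,0],[0,0,0],24],[[3.4,-16,0],[0,0,0],24]]' >/dev/null; python3 p.py
python3 -m pendant '[[[0.9,-4,0],[0,0,0],24],[[1.7,-8,0],[0,0,0],24],[[2.6,-12,0],[0,0,0],24],[[3.8,-18,0],[0,0,0],24],[[5.1,-24,0],[0,0,0],24],[[6.4,-30,0],[0,0,0],24],[[8.5,-40,0],[0,0,0],24],[[10.6,-50,0],[0,0,0],24],[[12.8,-60,0],[0,0,0],24],[[14.9,-70,0],[0,0,0],24],[[14.9,-70,2],[0,0,0],24],[[14.9,-70,20],[0,0,0],24],[[14.9,-70,60],[0,0,0],24],[[14.9,-70,60],[0,0,0],24]]'; python3 p.py
```

```text
drag 1.62 side -0.17 Fz -2.78 along -21.08 z 85.26 grip 39.47381794452667
time_s: 24.05
eef_pos: [622.2, -120.0, 149.9]
tcp_rot: [1.974, 2.435, 0.005]
ft_force: [1.2, 0.2, -0.5]
width: 0.317
grasp_force: 39.8
drag -0.04 side 1.26 Fz -0.49 along -93.01 z 149.89 grip 39.80852007865906
```

Run:
```python
from w import *
s,c=wrist("w5");P=cloud(c);H,Sa,V=cv2.split(cv2.cvtColor(c["img"],cv2.COLOR_BGR2HSV));Z=P[...,2];ok=c["range_z"]>0
r=s["tcp_rot"];print(s["eef_pos"],np.degrees(2*np.arctan2(r[1],r[0])))
ey=np.array([-.208,.978])
Q=P[ok&(Sa<60)&(V>70)&(Z>s["eef_pos"][2]-25)&(Z<s["eef_pos"][2]+5)];Q=Q[Q[:,1]<30]
k=np.linalg.lstsq(np.c_[Q[:,:2]-Q[:,:2].mean(0),np.ones(len(Q))],Q[:,2],rcond=None)[0];print("blade z",k[2],"slope",k[:2]@ey,"lat",k[:2]@[.978,.208],len(Q))
for n,q in (("blade",Q),("handle",P[ok&((H<6)|(H>174))&(Sa>150)&(Z>s["eef_pos"][2]+17)])):
    b=cv2.minAreaRect(q[:,:2].astype(np.float32));print(n,b,q[:,2].mean())
```

```text
[ 622.18643358 -120.03276919  149.88640545] 101.94735619037108
blade z 141.25780356274166 slope -0.004515172830085285 lat 0.002875480922176076 13462
blade ((607.9237670898438, -58.62662124633789), (38.73787307739258, 103.12725067138672), 12.286810874938965) 141.25780356274169
handle ((628.3208618164062, -118.65599060058594), (80.74600219726562, 36.43124008178711), 10.481369018554688) 173.00301058474278
```

```bash
python3 -m pendant '[[[-10,-24,0],[0,0,-0.04],24],[[-25,-60,0],[0,0,-0.09],24],[[-42,-100,0],[0,0,-0.14],24],[[-60,-143,0],[0,0,-0.19],24],[[-77,-183,0],[0,0,-0.24],24],[[-89,-212,0],[0,0,-0.264],24],[[-92,-219.5,0],[0,0,-0.264],24],[[-92,-219.5,-20],[0,0,-0.264],24],[[-92,-219.5,-60],[0,0,-0.264],24],[[-92,-219.5,-100],[0,0,-0.264],24],[[-92,-219.5,-122],[0,0,-0.264],24],[[-92,-219.5,-130],[0,0,-0.264],24],[[-92,-219.5,-130.5],[0,0,-0.264],24],[[-92,-219.5,-130.5],[0,0,-0.264],24]]'
python3 -m pendant '[[[0,0,-1],[0,0,0],24],[[0,0,-1],[0,0,0],24]]'
```

```text
time_s: 25.85
eef_pos: [527.0, -337.2, 16.6]
tcp_rot: [-2.28, -2.159, -0.0]
ft_force: [-3.7, 4.6, 15.7]
width: 0.318
grasp_force: 43.1
time_s: 26.1
eef_pos: [526.9, -337.2, 16.5]
tcp_rot: [-2.28, -2.159, -0.0]
ft_force: [-6.2, 6.0, 24.0]
width: 0.323
grasp_force: 44.0
```

```bash
python3 -m pendant '[[[0,0,1],[0,0,0],24],[[0,0,2],[0,0,0],24],[[0,0,2],[0,0,0],24]]'
python3 -m pendant '[[[0,0,0],[0,0,0],40],[[0,0,0],[0,0,0],55],[[0,0,0],[0,0,0],60],[[0,0,0],[0,0,0],60],[[0,0,20],[0,0,0],60],[[0,0,60],[0,0,0],60],[[0,0,110],[0,0,0],60],[[0,0,160],[0,0,0],60],[[0,0,165],[0,0,0],60],[[0,0,165],[0,0,0],60]]'
python3 - <<'E'
from w import *
s,c=wrist("w6");P=cloud(c);H,Sa,V=cv2.split(cv2.cvtColor(c["img"],cv2.COLOR_BGR2HSV));Z=P[...,2];ok=c["range_z"]>0
for n,m in dict(redtop=((H<6)|(H>174))&(Sa>150)&(Z>37)&(Z<45)&(P[...,0]>500),yel=(H>20)&(H<32)&(Sa>150)&(V>80)&(Z>37)&(Z<45)&(P[...,0]<480),blade=(Sa<60)&(V>70)&(Z>4)&(Z<14)&(abs(P[...,0]-532)<25)&(P[...,1]<-210)).items():
    Q=P[m&ok];r=cv2.minAreaRect(Q[:,:2].astype(np.float32));print(n,len(Q),np.round(r[0],1),np.round(r[1],1),round(r[2],1),np.percentile(Q[:,2],[5,50,95]).round(1))
c=manip.capture("top");cv2.imwrite("pics/top1.png",c["img"])
a=cv2.imread("pics/w6.png");cv2.imwrite("pics/fin.png",np.hstack([cv2.resize(a,(400,300)),cv2.resize(c["img"],(400,300))]))
E
```

```text
time_s: 26.48
eef_pos: [527.7, -338.0, 16.6]
tcp_rot: [-2.282, -2.159, -0.001]
ft_force: [-0.5, 2.8, 9.0]
width: 0.319
grasp_force: 42.1
time_s: 27.72
eef_pos: [527.2, -339.1, 180.8]
tcp_rot: [2.283, 2.158, -0.0]
ft_force: [-0.4, 0.6, 0.8]
width: 0.703
grasp_force: 0.0
redtop 1218 [ 655.6 -396.2] [236.6 238.5] 20.1 [38.7 41.  42.4]
yel 1137 [ 437.2 -332.5] [35.5 27.4] 84.0 [39.1 41.1 42.3]
blade 3300 [ 535.2 -373.8] [ 37.  302.8] 2.7 [ 7.9  9.2 10.4]
```

View pics/fin.png

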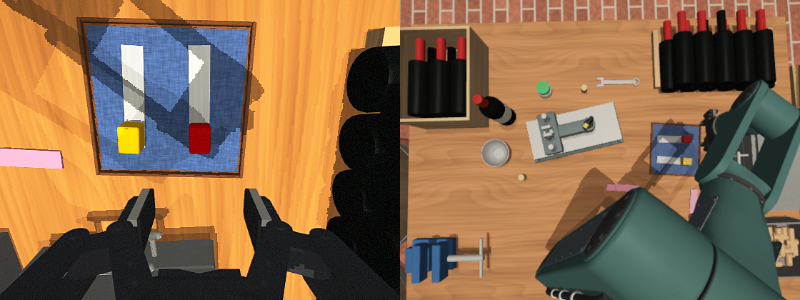

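Left, wrist view: the red gauge lies flat in the tray at (200,138), with its blade top at 9.2 mm and handle top at 41 mm, and the yellow gauge is at (130,138). Right, top view: the other objects are where they were. Handing in.

```bash
python3 -c "
from rig import manip;print(manip.job_done())"
```

```text
the job is handed in; nothing more can be done
None
```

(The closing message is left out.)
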